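# Press a foot plug into a chair leg with a one-hand ratchet clamp

## Robot

A 6-joint arm with a two-finger parallel gripper is mounted at the origin on the work surface. World frame = base frame: x ahead of the robot, y to its left, z up, the work surface at z = 0. Lengths are in mm, angles in rad, forces in N, time in s.
With the tool pointing down it reaches from about 250 to 800 mm from the base axis. Payload 3.9 kg.
Tool frame: the origin (TCP) lies midway between the tips of the shut fingers; the grasp point (between the pads) lies 19 mm behind it (robot.pinch_z is the z of the grasp point in the tool frame, in mm); z points along the fingers, y is the line along which they close (so a half turn about z gives the same grasp; the last joint's range is limited). The gripper opens to 85 mm and grips with 20 to 120 N. Pads are 22 mm wide; open, the fingers measure 114 mm over their backs; the gripper's body (76 mm by 85 mm) begins 54 mm behind the grasp point. The pads swing forward as they close: fully open they stand 13 mm farther back than shut.
Start: joints at [-1.174, 0.26, -0.138, 1.173, 0, 1.571], TCP at [202.891, -484.201, 231.304] pointing down, gripper open.
Joint ranges: [-2.78, 2.78], [-0.83, 1.72], [-1.28, 1.37], [-1.9, 2.12], [-1.57, 1.48], [-3.14, 3.14]. Speed limits (rad/s): [2.57, 2.57, 3.14, 3.14, 3.14, 3.14].

## Interface

Orientations are given as a unit quaternion [w, x, y, z].
In Python, from cell import telemetry, cams, workorder, robot gives the robot as it stands.
- The arm moves only by the tool move_arm, never from a script. Its argument "steps" is a list of rows, each a list of 4 numbers: the shift along the tool's x, y, z in cm, then the turn about the tool's z in degrees. A call has 1 to 8 rows; each row is the pose to reach, as a shift and turn from the pose commanded when the call began, along the tool's axes at that moment; what a row does not reach only later rows make up. A row lasts 1/8 s, in which the tool goes at most 62.5 mm and 10.7 degrees, less where a joint would pass 70% of its speed; a pose out of reach is approached as far as the arm can. A call with a gripper value outside its range is refused whole. "fingers" is the opening, from 0 (shut) to 1 (fully open), set as the call begins (left out, the last holds). The fingers move at their own pace and stop on an object; "grip_force" is the grip in N (left out, the last holds). Time passes only in rows, so rows that repeat a pose let the fingers close. It gives the time, the measured TCP pose, the force, the opening and the grip force at its end, in the units of the state.
- telemetry.state(): the state, without advancing time (a new reading comes with each control period).
- cams.capture(name): name is "scene" or "top" or "wrist"; returns the picture (400x640x3 uint8, red, green, blue); there is no depth.
- cams.camera_info(name): a dict with "camera_matrix" (3x3 intrinsics, pixels), "k1" (the pictures are not rectified: a ray, as slopes to the right and down, at radius r is drawn at 1 + k1 r^2 times it, then the intrinsics apply), "xyz" and "attitude" of the camera in the world. Camera axes: x right, y down, z forward; pixel columns grow to the right and rows downward; lengths in mm; the calibration is good to about 2 mm. A picture is of the moment at which its call begins: read the wrist's pose just before it. camera_info takes no time and is no camera call; for the wrist camera it gives the pose at the moment of the call.
- workorder.job_done(): hands the job in; it is judged then, once.
The state is a dict: "t": time; "joints": joint angles; "joint_vel": joint speeds; "tau": joint torques, N m; "ee_pos": TCP position; "ee_rot": TCP orientation; "wrist_force": force on the tool from outside, world axes, zero at the start; "wrist_torque": the same for the moment, N m; "opening": finger opening in mm; "gripper_force": force on a finger pad.
Only numpy, scipy, OpenCV 4.12 (cv2) and the standard library are available. Lean on these libraries where they do the work, as an engineer would, in place of code of your own. Each camera call takes 0.05 s, during which the arm holds its last target. There are 200 camera calls.

## Task

A grey foot plug is only started in the end of the square chair-leg tube held in the bench clamp. Pump the clamp's orange trigger until the jaw has pressed the plug fully home and you feel it come up firm against the tube, and stop squeezing right there so that the plug is not crushed; then press the red release so that the jaw springs all the way back off the plug. Move the jaw and the plug only with the trigger and the release, and leave the other things where they are.

Things in the scene. Friction and masses are not known exactly. Their poses are not given: they have to be found in the camera images.
- clamp: one-hand ratchet clamp fixed on a plywood board 480 x 150 x 18 mm on the table, grip and trigger up. Origin on the table under the trigger pivot; x along the bar as the jaw advances, z up. All on y = 0. Along x (mm): release pad -102; blue head -75 to 60 (48 wide, top 90 above table); trigger pivot 0; black fixed grip 62 to 88 (top 150); jaw from 107, then plug and leg
- trigger (a joint): orange trigger's angle (rad) about a pivot 38 mm above the table: 0 = rest, leaning towards the release; 0.45 = fully pushed to +x (end stop, harmless). Springs back. The first 0.15 only engages the pawl, the rest moves the jaw, about 0.4 mm per mm at the push point; past 0.38 the ratchet has gained one 8 mm tooth. Let it return below 0.05 before the next stroke
- trigger_push (a point): where to push along the clamp's +x: back (towards -x) of the round bar (18 mm thick, 36 wide, top 9 mm above this point) on the trigger's end. Shut fingers pointing down, tips 15 to 20 mm below it, fit. Travel 48 mm, level. Push felt: jaw free 5 to 8 N; plug sliding in 9 to 12 N; plug home: climbs 1.5 to 2 N per mm, 14 to 16 N is firm, over 18 N crushes (30 N at the jaw)
- jaw_travel (a joint): how far the sliding blue jaw has advanced (m): 0 = fully back. Held by the ratchet tooth by tooth (8 mm); a spring of 3 to 4 N draws it back as soon as the release is pressed. At the most 62 mm
- jaw: the sliding steel rack with its blue jaw block (16 x 44 mm, 52 mm tall, at x = 107 to 123 mm of the clamp when fully back) and the orange pad; frame as the clamp's, moving with the jaw
- jaw_pad: the orange pad, 34 mm square, on the front of the jaw, on a stiff spring (20 N per mm); frame as the clamp's, moving with the jaw
- pad_face (a point): centre of the pad's front face, 66 mm above the table
- plug_gap (a joint): gap between the plug's flange and the tube's end (m): 12 to 20 mm at the start, 0 = fully home. About 8 N of force moves it; it stays where it is left
- plug: the grey plastic foot plug: 30 mm square flange 5 mm thick in front of the tube's mouth, its shank in the tube. Frame as the leg's: its origin lies on the board under the flange's inner face
- plug_face (a point): centre of the flange's front face, the one that the pad presses; 66 mm above the table
- leg: piece of dark steel chair leg, 30 mm square tube 110 mm long, lying along the clamp's x in wooden cradles against a blue stop; fixed. Origin on the board (18 mm above the table) under the tube's mouth; x as the clamp's x
- release_top (a point): centre of the top of the smooth red release pad (34 x 34 mm), about 104 mm above the table, on the end of a 40 mm rocking lever that dips outwards. Pressed straight down with shut fingers (4 to 8 N) it lifts the pawl out of the rack after 5 to 8 mm, and meets its hard stop at about 12 mm. Keep it down half a second while the jaw runs back. The resting trigger is about 70 mm away
- spare_plug_a: loose spare grey plastic plug, 30 mm square by 29 mm tall, standing on the board near the trigger; origin at the centre of its underside; a bystander
- spare_plug_b: loose spare grey plug like the other, on the board beside the jaw; origin at the centre of its underside; a bystander
- hammer: loose hammer lying on the table; origin at the centre of its underside; a bystander
- screwdriver: loose screwdriver lying on the table; origin at the centre of its underside; a bystander
- jar: loose jar, 70 mm across, 80 mm tall; origin at the centre of its underside; a bystander
- tape: roll of brown tape, 104 mm across, 45 mm tall, lying flat; origin at the centre of its underside; a bystander
- mug: white mug, 80 mm across, 90 mm tall; origin at the centre of its underside; a bystander

How it is judged:
By the outcome, as a careful person would: the job done as asked, in the order asked, and still so for the second after the job is handed in, with the robot touching nothing.
It also fails if it takes over 72 s, if anything falls off the work surface, if the arm or the gripper's body presses on something with over 40 N, if the wrist force passes 120 N, or if a joint passes its speed limit or range.

## Working session

There is one attempt and no reset: what is moved stays moved. The work goes in short steps, Python scripts to look and compute and a tool call to move; the robot and the scene stay as the last step left them, time stands still between calls to the robot, and variables do not carry over. Pictures are saved under pics/ and viewed, at most 10 in all, crops included, and the job is handed in when it is done.

Besides the shell and the picture viewer there is one more tool, called as name([rows], argument=value, ...), one row to a line, values as JSON. move_arm: Moves the arm, as the interface text tells. Its arguments: {"type":"object","properties":{"steps":{"type":"array","items":{"type":"array","items":{"type":"number"}}},"fingers":{"type":"number"},"grip_force":{"type":"number"}},"required":["steps"]}

```bash
mkdir -p pics
python3 - <<'E'
from cell import telemetry,cams
import cv2
for n in("scene","top"):
    im=cams.capture(n); cv2.imwrite(f"pics/{n}0.png",im[:,:,::-1]); i=cams.camera_info(n); print(n,i)
s=telemetry.state(); print(s["t"],s["ee_pos"],s["ee_rot"],s["wrist_force"])
E
```

```text
scene {'camera_matrix': array([[459.87748669,   0.        , 319.71212764],
       [  0.        , 459.87748669, 201.54252457],
       [  0.        ,   0.        ,   1.        ]]), 'k1': -0.02531806799033501, 'xyz': array([1158.69086519, -793.49111228,  811.31709556]), 'attitude': array([-0.44693319,  0.82863509,  0.3004524 , -0.15278407])}
top {'camera_matrix': array([[397.98566248,   0.        , 320.73123973],
       [  0.        , 397.98566248, 192.84863293],
       [  0.        ,   0.        ,   1.        ]]), 'k1': -0.06563896490038272, 'xyz': array([ 357.53552712,   30.10223768, 1430.14228676]), 'attitude': array([-0.02929801,  0.71506102, -0.6968783 ,  0.04679748])}
0.1 [ 202.63472858 -483.62464268  230.55109112] [-8.88242669e-04  9.80387151e-01  1.97079209e-01 -1.76955947e-04] [0.71579332 0.13568574 0.64759842]
```

View pics/scene0.png

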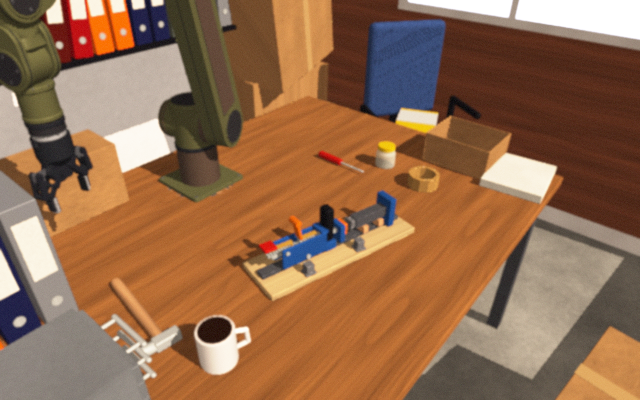

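View pics/top0.png

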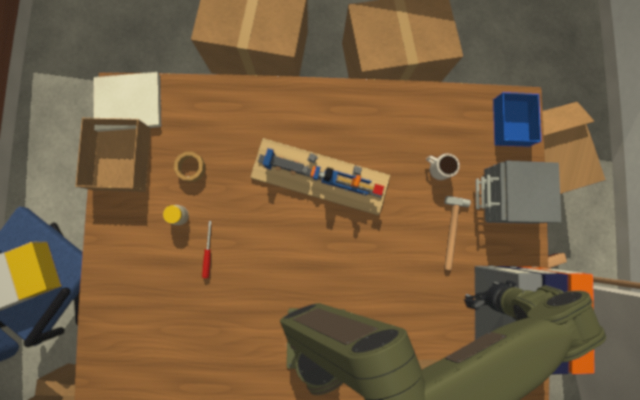

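The clamp runs from the red release (top 378,189; scene 268,246) to the blue stop (top 265,158), with the orange trigger at top (357,181) and scene (296,228). Next I'll measure with masks.

```bash
cat > h.py <<'E'
import numpy as np,cv2
from cell import telemetry,cams
def R(q): 
    from scipy.spatial.transform import Rotation as T
    return T.from_quat([q[1],q[2],q[3],q[0]]).as_matrix()
def ray(n,uv,i=None):
    i=i or cams.camera_info(n);K=i["camera_matrix"]
    p=cv2.undistortPoints(np.array([[uv]],float),K,np.array([i["k1"],0,0,0.]))[0,0]
    return i["xyz"],R(i["attitude"])@np.array([p[0],p[1],1])
def plane(n,uv,z,i=None):
    o,d=ray(n,uv,i);return o+d*(z-o[2])/d[2]
def tri(a,b):
    (o,d),(p,e)=a,b
    s=np.linalg.lstsq(np.c_[d,-e],p-o,rcond=None)[0]
    A,B=o+d*s[0],p+e*s[1];return (A+B)/2,np.linalg.norm(A-B)
def blobs(im,lo,hi,box=None,amin=4):
    h=cv2.cvtColor(im,cv2.COLOR_RGB2HSV);m=cv2.inRange(h,np.array(lo),np.array(hi))
    if box: 
        k=np.zeros_like(m);k[box[1]:box[3],box[0]:box[2]]=1;m*=k
    n,l,s,c=cv2.connectedComponentsWithStats(m)
    return [(s[j].tolist(),c[j].round(1).tolist()) for j in range(1,n) if s[j][4]>=amin],m
E
python3 - <<'E'
from h import *
B={"scene":(235,180,420,300),"top":(245,130,400,220)}
for n in B:
    im=cv2.imread(f"pics/{n}0.png")[:,:,::-1].copy();b=B[n]
    for c,lo,hi in(("red",(0,190,110),(5,255,255)),("red2",(172,150,90),(180,255,255)),("orange",(6,200,170),(14,255,255)),("blue",(100,120,50),(125,255,255))):
        print(n,c,blobs(im,lo,hi,b)[0])
    cr=cv2.resize(im[b[1]:b[3],b[0]:b[2]],None,fx=4.0,fy=4.0,interpolation=cv2.INTER_CUBIC);cv2.imwrite(f"pics/{n}c.png",cr[:,:,::-1])
E
```

```text
scene red [([259, 241, 18, 12, 136], [267.2, 246.7])]
scene red2 []
scene orange [([289, 215, 14, 24, 127], [296.5, 224.1]), ([339, 217, 9, 9, 26], [342.8, 221.0]), ([269, 240, 3, 2, 4], [270.2, 240.2]), ([259, 243, 4, 2, 4], [260.5, 243.2]), ([276, 246, 2, 2, 4], [276.5, 246.5])]
scene blue [([378, 192, 18, 33, 317], [387.3, 206.2]), ([282, 219, 63, 50, 1148], [313.2, 244.1]), ([274, 235, 22, 9, 71], [285.7, 238.7])]
top red [([374, 185, 9, 9, 60], [378.0, 189.1])]
top red2 []
top orange [([354, 176, 6, 9, 37], [356.7, 180.6])]
top blue [([264, 150, 9, 18, 96], [267.9, 158.6]), ([314, 168, 5, 11, 28], [316.4, 173.4]), ([323, 172, 44, 21, 137], [339.4, 182.6])]
```

View pics/scenec.png

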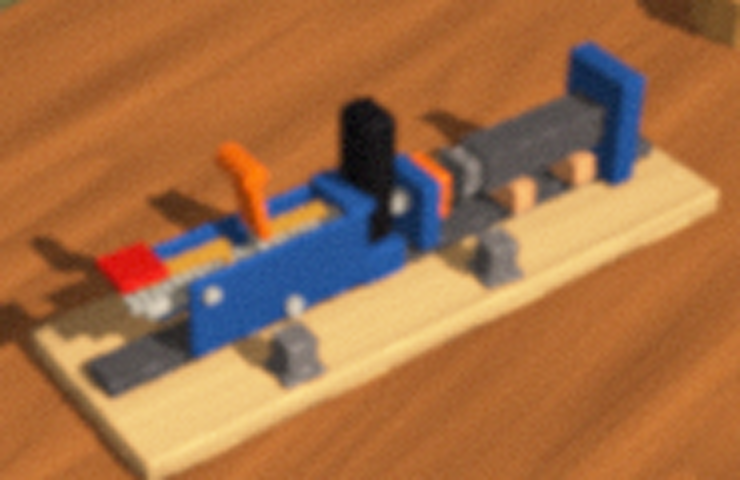

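View pics/topc.png

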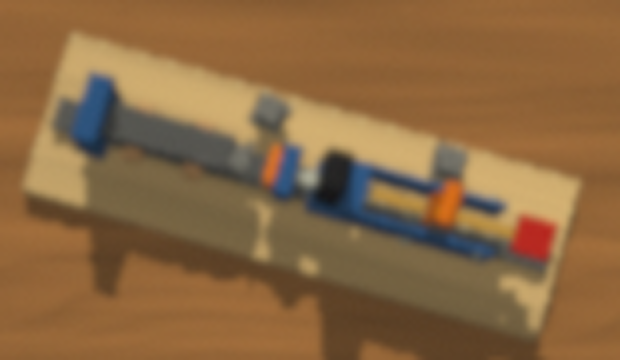

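The crops show the bar end at top (356.5,180.7) and scene about (296,220). The spares stand on the clamp's far side, and the board's four corners are clear.

Run:
```python
from h import *
c=lambda x,y:(245+x/4,130+y/4)
P=[plane("top",c(*p),18)[:2] for p in((72,35),(25,193),(540,335),(582,178))]
A,B,C,D=P
for p in P:print("corner",p.round(1))
print("len",[np.linalg.norm(v).round(1) for v in(B-C,A-D,A-B,D-C)])
yaw=[np.degrees(np.arctan2(v[1],v[0])).round(2) for v in(B-C,A-D)];print("yaw",yaw)
rt=plane("top",(378,189.1),104);rs=plane("scene",(267.5,246.2),104);print("rel",rt.round(1),rs.round(1),tri(ray("top",(378,189.1)),ray("scene",(267.5,246.2))))
print("bar tri",tri(ray("top",(356.5,180.7)),ray("scene",(235+245/4,180+160/4))))
print("bar plane146",plane("top",(356.5,180.7),150).round(1))
st=plane("top",c(97,112),110);print("stop",st.round(1))
gr=plane("top",c(336,177),150);print("grip top",gr.round(1))
jw=plane("top",c(288,171),92);print("jaw top",jw)
x=np.array([np.cos(np.radians(np.mean(yaw))),np.sin(np.radians(np.mean(yaw)))])
y=np.array([-x[1],x[0]])
O=rt[:2]+102*x
cen=np.mean(P,0)
for n,q in(("grip",gr),("jaw",jw),("bar",plane("top",(356.5,180.7),150)),("stop",st),("cen",cen)):print(n,((q[:2]-O)@x).round(1),((q[:2]-O)@y).round(1))
print("O",O,"push",O-33*x)
s=telemetry.state();print(s["ee_pos"],R(s["ee_rot"]).round(3))
```

```text
corner [701.8 210.7]
corner [556.4 246.6]
corner [ 441.4 -216.4]
corner [ 584.1 -253.4]
len [np.float64(477.1), np.float64(478.8), np.float64(149.8), np.float64(147.5)]
yaw [np.float64(76.05), np.float64(75.77)]
rel [ 519.3 -193.9  104. ] [ 520.3 -197.8  104. ] (array([ 518.85114754, -195.05088334,  101.56871458]), np.float64(2.083954872185559))
bar tri (array([ 540.10358224, -115.5941772 ,  146.28423318]), np.float64(0.8221051209329676))
bar plane146 [ 539.3 -115.5  150. ]
stop [613.8 175.1 110. ]
grip top [557.9 -25.4 150. ]
jaw top [571.00855969  13.06363485  92.        ]
grip 70.9 3.5
jaw 111.3 0.2
bar -21.1 -0.3
stop 278.9 -1.8
cen 95.6 -3.6
O [544.11314843 -94.96165758] push [ 536.07943923 -126.96883672]
[ 202.63472858 -483.62464268  230.55109112] [[ 0.922  0.386 -0.001]
 [ 0.386 -0.922  0.002]
 [ 0.    -0.002 -1.   ]]
```

Sizes check out: board 478 x 149, grip, jaw and bar about where stated. I'll move above the start of the push, with tool x along the clamp's x.

move_arm([
  [5.4, -2.2, 0, -6.6],
  [10.7, -4.5, 0, -13.3],
  [16.1, -6.7, 0, -20],
  [21.5, -9, 0, -26.6],
  [26.8, -11.2, 0, -33.3],
  [32.2, -13.5, 0, -39.9],
  [37.6, -15.7, 0, -46.6],
  [42.9, -18, 0, -53.2],
], fingers=0)

```text
t: 1.1
ee_pos: [530.0, -150.8, 230.9]
ee_rot: [-0.0, 0.787, 0.617, -0.0]
wrist_force: [0.5, -0.4, 0.2]
opening: 0.0
gripper_force: 0.0
```

Run:
```python
from h import *
s=telemetry.state();print(s["t"],s["ee_pos"],R(s["ee_rot"]).round(3).tolist(),s["wrist_force"],s["opening"])
i=cams.camera_info("wrist");im=cams.capture("wrist");cv2.imwrite("pics/w1.png",im[:,:,::-1]);print(i)
for c,lo,hi in(("red",(0,190,110),(5,255,255)),("orange",(6,200,170),(14,255,255))):print(c,blobs(im,lo,hi,None,30)[0])
```

```text
1.1 [ 529.96167902 -150.81128078  230.92748271] [[0.239, 0.971, -0.001], [0.971, -0.239, -0.0], [-0.0, -0.0, -1.0]] [ 0.4949232  -0.43435329  0.18608931] 0.049714956966942093
{'camera_matrix': array([[311.35251782,   0.        , 326.25489762],
       [  0.        , 311.35251782, 200.54995921],
       [  0.        ,   0.        ,   1.        ]]), 'k1': -0.05540254784694263, 'xyz': array([550.71075978, -69.62145113, 373.42868176]), 'attitude': array([ 0.16237487,  0.97932054, -0.11896347, -0.02033172])}
red [([312, 218, 33, 31, 951], [328.3, 233.0])]
orange []
```

View pics/w1.png

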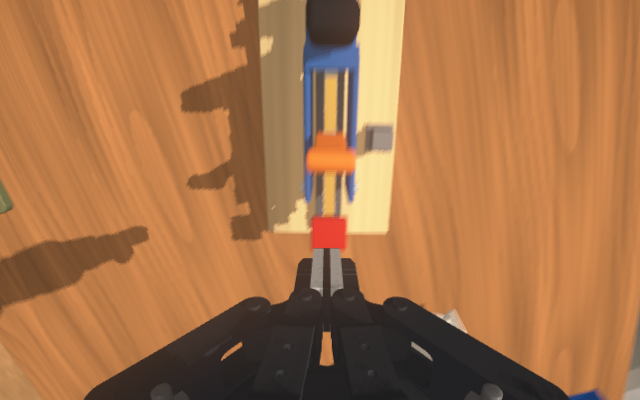

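The wrist view shows the bar at (331,160), spanning columns 307–355 with its back edge at row 172. The red pad is at (328,233), and the fingers line up with both.

Run:
```python
from h import *
s=telemetry.state();T=R(s["ee_rot"]);e=s["ee_pos"]
for n,uv,z in(("bar",(331,160),145),("back",(331,172),139),("L",(307,160),142),("Rr",(355,160),142),("red",(328.3,233),104)):
    p=plane("wrist",uv,z);print(n,p.round(1),"tool cm",(T.T@(p-e)/10).round(2))
```

```text
bar [ 548.1 -109.6  145. ] tool cm [3.77 0.4  8.58]
back [ 545.8 -119.8  139. ] tool cm [2.71 0.41 9.18]
L [ 530.4 -105.9  142. ] tool cm [ 3.71 -1.4   8.88]
Rr [ 565.6 -114.3  142. ] tool cm [3.71 2.21 8.89]
red [ 528.6 -185.   104. ] tool cm [-4.04  0.24 12.64]
```

Run:
```python
from h import *
s=telemetry.state();T=R(s["ee_rot"]);e=s["ee_pos"];print(e,s["joint_vel"])
i=cams.camera_info("wrist");im=cams.capture("wrist");print(i["xyz"],i["attitude"])
r=blobs(im,(0,190,110),(5,255,255),None,100)[0];o=blobs(im,(4,170,170),(16,255,255),(290,100,370,200),80)[0];print(r,o)
for st,c in r+o:
  for z in(104,145):
    p=plane("wrist",c,z,i);print(p.round(1),"tool cm",(T.T@(p-e)/10).round(2))
```

```text
[ 535.08006694 -145.72823218  230.61149808] [-0.07032412 -0.02645848 -0.04594667  0.00248073 -0.05510646  0.02521654]
[554.45944963 -65.08735155 373.6050442 ] [ 0.15979118  0.98024365 -0.11524962 -0.0175128 ]
[([305, 226, 35, 32, 777], [320.2, 238.6])] [([300, 144, 48, 42, 1593], [323.6, 166.4])]
[ 519.8 -188.9  104. ] tool cm [-4.62 -0.53 12.63]
[ 525. -170.  145.] tool cm [-2.64 -0.44  8.55]
[ 539.3 -121.6  104. ] tool cm [ 2.38 -0.19 12.67]
[ 541.6 -113.   145. ] tool cm [ 3.29 -0.15  8.58]
```

move_arm([
  [0, 0, 2, 0],
  [0, 0, 4.5, 0],
  [0, 0, 7, 0],
  [0, 0, 9, 0],
  [0, 0, 10.2, 0],
  [0, 0, 10.5, 0],
  [0, 0, 10.5, 0],
  [0, 0, 10.5, 0],
])

```text
t: 2.2
ee_pos: [529.6, -152.6, 127.2]
ee_rot: [0.001, 0.788, 0.615, 0.0]
wrist_force: [0.6, -1.1, 0.5]
opening: -0.1
gripper_force: 0.0
```

move_arm([
  [0.8, 0, 0, 0],
  [1.6, 0, 0, 0],
  [2.2, 0, 0, 0],
  [2.8, 0, 0, 0],
  [3.2, 0, 0, 0],
  [3.5, 0, 0, 0],
  [3.5, 0, 0, 0],
  [3.5, 0, 0, 0],
])

```text
t: 3.2
ee_pos: [537.6, -118.6, 126.3]
ee_rot: [0.0, 0.788, 0.615, 0.0]
wrist_force: [0.6, -2.6, 1.6]
opening: 0.1
gripper_force: 1.6
```

move_arm([
  [0.5, 0, 0, 0],
  [1, 0, 0, 0],
  [1.5, 0, 0, 0],
  [1.5, 0, 0, 0],
  [1.5, 0, 0, 0],
])

```text
t: 3.82
ee_pos: [541.1, -105.1, 126.6]
ee_rot: [0.001, 0.789, 0.615, -0.001]
wrist_force: [-1.4, -6.1, 3.0]
opening: 0.0
gripper_force: 3.3
```

Run:
```python
from h import *
s=telemetry.state();f=np.array(s["wrist_force"]);x=np.array([.2436,.9699,0]);e=s["ee_pos"]
print(e,"s",(e-np.array([543.7,-96.5,0]))@x,"F",f,-f@x)
i=cams.camera_info("top");im=cams.capture("top");cv2.imwrite("pics/t2.png",im[:,:,::-1])
b=(245,130,400,220);im=im[b[1]:b[3],b[0]:b[2]];cv2.imwrite("pics/t2c.png",cv2.resize(im,None,fx=5,fy=5,interpolation=cv2.INTER_CUBIC)[:,:,::-1])
```

```text
[ 541.09277343 -105.12433997  126.62042198] s -8.999867730035868 F [-1.41749827 -6.10516179  2.96625032] 6.266698999383676
```

View pics/t2c.png

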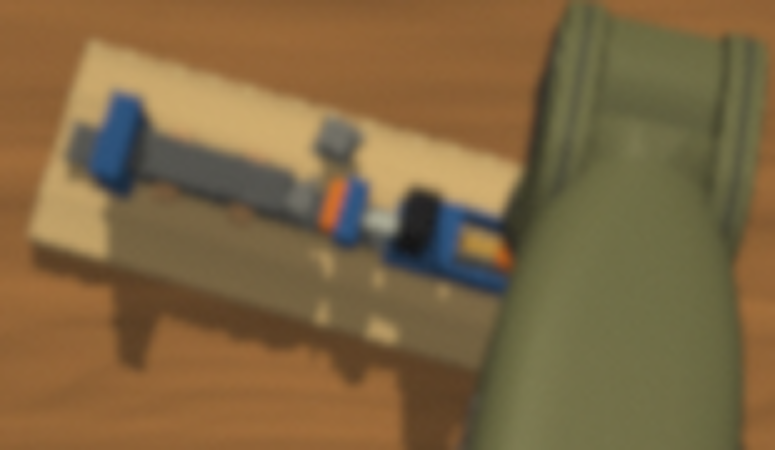

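move_arm([
  [0.5, 0, 0, 0],
  [1, 0, 0, 0],
  [1.4, 0, 0, 0],
  [1.4, 0, 0, 0],
  [1.4, 0, 0, 0],
])

```text
t: 4.5
ee_pos: [544.3, -92.1, 125.8]
ee_rot: [0.001, 0.789, 0.615, -0.002]
wrist_force: [-0.2, -8.0, -2.6]
opening: 0.0
gripper_force: 3.8
```

move_arm([
  [0.3, 0, 0, 0],
  [0.5, 0, 0, 0],
  [0.5, 0, 0, 0],
  [0.5, 0, 0, 0],
])

```text
t: 5.0
ee_pos: [544.6, -90.3, 125.7]
ee_rot: [0.003, 0.789, 0.614, -0.004]
wrist_force: [-2.3, -15.6, -2.1]
opening: 0.1
gripper_force: 8.0
```

move_arm([
  [-2, 0, 0, 0],
  [-4, 0, 0, 0],
  [-5.6, 0, 0, 0],
  [-6.1, 0, 0, 0],
  [-6.1, 0, 0, 0],
  [-6.1, 0, 0, 0],
])

```text
t: 5.75
ee_pos: [531.2, -144.0, 126.4]
ee_rot: [-0.0, 0.788, 0.615, 0.0]
wrist_force: [-0.6, 1.0, -1.3]
opening: -0.1
gripper_force: 0.0
```

```bash
cat > m.py <<'E'
from h import *
s=telemetry.state();f=np.array(s["wrist_force"]);x=np.array([.2436,.9699,0]);e=s["ee_pos"];O=np.array([543.7,-96.5,0])
print("t",s["t"],"s",((e-O)@x).round(2),"F",f.round(1),(-f@x).round(2))
def obs(im):
    for c,lo,hi,z in(("pad",(4,150,120),(16,255,255),83),("jaw",(100,100,40),(125,255,255),92)):
        for st,cc in blobs(im,lo,hi,(295,150,327,190),6)[0]:
            print(c,st,cc,((plane("top",cc,z)-O)@x).round(1))
obs(cams.capture("top"))
E
python3 m.py
python3 - <<'E'
import m
m.obs(m.cv2.imread("pics/top0.png")[:,:,::-1].copy());m.obs(m.cv2.imread("pics/t2.png")[:,:,::-1].copy())
E
```

```text
t 5.75 s -49.09 F [-0.6  1.  -1.3] -0.81
pad [311, 150, 16, 5, 49] [320.6, 151.4] 121.2
pad [309, 166, 4, 10, 24] [310.4, 170.1] 137.4
jaw [312, 167, 5, 11, 32] [314.4, 172.7] 121.5
jaw [323, 179, 4, 4, 10] [324.4, 180.7] 81.4
t 5.8 s -49.08 F [ 1.2 -0.5 -0.1] 0.2
pad [310, 150, 17, 5, 49] [320.3, 151.3] 122.3
pad [309, 166, 4, 10, 24] [310.4, 170.1] 137.4
jaw [312, 167, 5, 12, 34] [314.4, 173.0] 121.2
jaw [323, 180, 4, 3, 9] [324.6, 180.9] 80.6
pad [311, 150, 16, 5, 48] [320.6, 151.3] 121.3
pad [311, 166, 4, 10, 26] [312.4, 170.4] 130.5
jaw [314, 168, 5, 11, 32] [316.3, 173.8] 114.2
jaw [323, 179, 4, 4, 10] [324.4, 180.7] 81.4
pad [311, 150, 16, 5, 49] [320.6, 151.4] 121.2
pad [309, 166, 5, 10, 26] [310.8, 170.3] 135.9
jaw [313, 167, 5, 12, 35] [315.1, 173.0] 118.9
jaw [323, 180, 4, 3, 9] [324.6, 180.9] 80.6
```

The ratchet has held one tooth (jaw at about +7 to 8 mm). Second stroke.

move_arm([
  [1, 0, 0, 0],
  [2, 0, 0, 0],
  [3, 0, 0, 0],
  [3.6, 0, 0, 0],
  [4, 0, 0, 0],
  [4, 0, 0, 0],
  [4, 0, 0, 0],
])

```text
t: 6.72
ee_pos: [540.9, -106.9, 126.8]
ee_rot: [0.002, 0.788, 0.615, -0.001]
wrist_force: [-0.7, -6.4, 2.2]
opening: 0.1
gripper_force: 3.3
```

move_arm([
  [0.3, 0, 0, 0],
  [0.6, 0, 0, 0],
  [0.6, 0, 0, 0],
  [0.6, 0, 0, 0],
])

```text
t: 7.22
ee_pos: [542.4, -101.3, 126.7]
ee_rot: [0.002, 0.789, 0.615, -0.001]
wrist_force: [-1.4, -7.4, 2.0]
opening: -0.3
gripper_force: 3.5
```

```bash
python3 m.py
```

```text
t 7.225 s -4.95 F [-1.4 -7.4  2. ] 7.51
pad [310, 150, 17, 5, 49] [320.3, 151.3] 122.3
pad [306, 165, 5, 10, 24] [308.2, 169.6] 145.1
jaw [310, 166, 5, 12, 34] [312.3, 172.1] 128.9
jaw [323, 179, 4, 4, 10] [324.4, 180.7] 81.4
```

move_arm([
  [0.3, 0, 0, 0],
  [0.6, 0, 0, 0],
  [0.9, 0, 0, 0],
  [0.9, 0, 0, 0],
  [0.9, 0, 0, 0],
])

```text
t: 7.9
ee_pos: [544.2, -94.0, 126.2]
ee_rot: [0.003, 0.789, 0.615, -0.003]
wrist_force: [-0.6, -11.6, -0.4]
opening: -0.0
gripper_force: 5.5
```

move_arm([
  [-2, 0, 0, 0],
  [-4, 0, 0, 0],
  [-5, 0, 0, 0],
  [-5.5, 0, 0, 0],
  [-5.5, 0, 0, 0],
  [-5.5, 0, 0, 0],
])

```text
t: 8.65
ee_pos: [531.1, -144.1, 126.4]
ee_rot: [-0.0, 0.788, 0.615, 0.0]
wrist_force: [0.8, 0.4, 0.3]
opening: -0.2
gripper_force: 0.0
```

```bash
python3 m.py
```

```text
t 8.65 s -49.23 F [0.8 0.4 0.3] -0.57
pad [310, 150, 17, 5, 49] [320.3, 151.3] 122.3
pad [306, 165, 5, 10, 25] [308.2, 169.5] 145.2
jaw [310, 166, 5, 12, 33] [312.3, 172.0] 129.0
jaw [323, 180, 4, 3, 9] [324.6, 180.9] 80.6
```

move_arm([
  [1, 0, 0, 0],
  [2, 0, 0, 0],
  [3, 0, 0, 0],
  [3.8, 0, 0, 0],
  [4.4, 0, 0, 0],
  [4.7, 0, 0, 0],
  [4.7, 0, 0, 0],
  [4.7, 0, 0, 0],
])

```text
t: 9.7
ee_pos: [542.3, -101.4, 126.8]
ee_rot: [0.003, 0.789, 0.615, -0.002]
wrist_force: [-2.8, -9.3, 2.9]
opening: 0.0
gripper_force: 5.2
```

```bash
python3 m.py
```

```text
t 9.7 s -5.11 F [-2.8 -9.3  2.9] 9.71
pad [310, 150, 17, 5, 49] [320.5, 151.3] 121.6
pad [304, 165, 5, 10, 20] [306.1, 169.1] 152.5
jaw [308, 165, 5, 12, 34] [310.3, 171.1] 136.4
jaw [323, 179, 4, 4, 10] [324.5, 180.7] 81.1
```

move_arm([
  [0.2, 0, 0, 0],
  [0.4, 0, 0, 0],
  [0.4, 0, 0, 0],
  [0.4, 0, 0, 0],
])

```text
t: 10.25
ee_pos: [543.3, -97.7, 126.6]
ee_rot: [0.003, 0.789, 0.615, -0.002]
wrist_force: [-1.9, -10.6, 2.3]
opening: 0.2
gripper_force: 5.3
```

move_arm([
  [0.2, 0, 0, 0],
  [0.4, 0, 0, 0],
  [0.4, 0, 0, 0],
  [0.4, 0, 0, 0],
])

```text
t: 10.75
ee_pos: [544.2, -94.1, 126.2]
ee_rot: [0.003, 0.789, 0.615, -0.003]
wrist_force: [-1.1, -10.8, 0.0]
opening: 0.2
gripper_force: 5.7
```

move_arm([
  [-2, 0, 0, 0],
  [-4, 0, 0, 0],
  [-5, 0, 0, 0],
  [-5.5, 0, 0, 0],
  [-5.5, 0, 0, 0],
  [-5.5, 0, 0, 0],
])

```text
t: 11.5
ee_pos: [531.1, -144.1, 126.3]
ee_rot: [-0.0, 0.788, 0.615, 0.0]
wrist_force: [0.1, -1.2, -0.8]
opening: -0.1
gripper_force: 0.0
```

move_arm([
  [1, 0, 0, 0],
  [2, 0, 0, 0],
  [2.6, 0, 0, 0],
  [3, 0, 0, 0],
  [3.3, 0, 0, 0],
  [3.3, 0, 0, 0],
  [3.3, 0, 0, 0],
])

```text
t: 12.38
ee_pos: [539.0, -113.9, 126.8]
ee_rot: [0.001, 0.789, 0.615, -0.001]
wrist_force: [-1.8, -7.4, 2.6]
opening: -0.1
gripper_force: 3.4
```

```bash
python3 m.py
```

```text
t 12.375 s -18.02 F [-1.8 -7.4  2.6] 7.66
pad [311, 150, 16, 5, 50] [320.6, 151.4] 121.2
pad [303, 165, 5, 9, 21] [305.3, 168.8] 155.4
jaw [307, 165, 6, 12, 37] [309.5, 170.9] 139.2
jaw [323, 179, 4, 4, 10] [324.5, 180.7] 81.1
```

move_arm([
  [0.2, 0, 0, 0],
  [0.4, 0, 0, 0],
  [0.4, 0, 0, 0],
])

```text
t: 12.8
ee_pos: [539.7, -111.3, 126.9]
ee_rot: [0.002, 0.789, 0.615, -0.002]
wrist_force: [-2.5, -9.5, 4.6]
opening: -0.3
gripper_force: 5.2
```

move_arm([
  [0.15, 0, 0, 0],
  [0.3, 0, 0, 0],
  [0.3, 0, 0, 0],
])

```text
t: 13.18
ee_pos: [540.4, -108.7, 127.0]
ee_rot: [0.003, 0.789, 0.615, -0.002]
wrist_force: [-2.7, -10.8, 4.4]
opening: -0.0
gripper_force: 5.6
```

move_arm([
  [0.12, 0, 0, 0],
  [0.25, 0, 0, 0],
  [0.25, 0, 0, 0],
])

```text
t: 13.55
ee_pos: [541.0, -106.4, 127.0]
ee_rot: [0.003, 0.789, 0.615, -0.002]
wrist_force: [-3.3, -10.6, 3.4]
opening: 0.0
gripper_force: 5.7
```

move_arm([
  [0.12, 0, 0, 0],
  [0.25, 0, 0, 0],
  [0.25, 0, 0, 0],
])

```text
t: 13.92
ee_pos: [541.4, -104.8, 127.0]
ee_rot: [0.003, 0.789, 0.614, -0.003]
wrist_force: [-4.0, -14.5, 4.3]
opening: -0.2
gripper_force: 7.0
```

```bash
python3 m.py; python3 m.py|head -1; python3 m.py|head -1;  python3 m.py|head -1
```

```text
t 13.925 s -8.66 F [ -4.  -14.5   4.3] 15.02
pad [311, 150, 16, 5, 49] [320.6, 151.4] 121.2
pad [303, 165, 4, 9, 18] [304.3, 168.8] 158.7
jaw [306, 165, 6, 12, 37] [308.6, 170.6] 142.4
jaw [323, 179, 4, 4, 10] [324.5, 180.7] 81.1
t 13.975 s -8.67 F [ -2.7 -13.9   4.3] 14.14
t 14.025 s -8.68 F [ -3.2 -13.3   4.3] 13.66
t 14.075 s -8.72 F [ -3.2 -12.5   4.7] 12.93
```

Run:
```python
from h import *
x=np.array([.2436,.9699,0])
for k in range(8):
    cams.capture("wrist");s=telemetry.state();print(s["t"],((s["ee_pos"]-np.array([543.7,-96.5,0]))@x).round(2),(-s["wrist_force"]@x).round(2))
```

```text
14.175 -8.7 14.3
14.225 -8.7 13.44
14.275 -8.72 13.75
14.325 -8.73 13.38
14.375 -8.7 13.71
14.425 -8.73 13.57
14.475 -8.71 14.53
14.525 -8.69 13.61
```

move_arm([
  [0.05, 0, 0, 0],
  [0.1, 0, 0, 0],
  [0.1, 0, 0, 0],
])

```text
t: 14.9
ee_pos: [541.5, -104.4, 127.0]
ee_rot: [0.004, 0.789, 0.614, -0.004]
wrist_force: [-3.5, -14.4, 4.3]
opening: -0.1
gripper_force: 7.6
```

Run:
```python
from h import *
x=np.array([.2436,.9699,0])
for k in range(8):
    cams.capture("wrist");s=telemetry.state();print(s["t"],((s["ee_pos"]-np.array([543.7,-96.5,0]))@x).round(2),(-s["wrist_force"]@x).round(2))
```

```text
14.95 -8.18 14.87
15.0 -8.16 15.29
15.05 -8.17 15.86
15.1 -8.15 14.55
15.15 -8.16 15.32
15.2 -8.19 14.49
15.25 -8.14 15.28
15.3 -8.14 15.73
```

The plug is firm at 15.2 N: force climbs with almost no travel, so it is home. I'll back off and move above the release.

move_arm([
  [-1.5, 0, 0, 0],
  [-3, 0, 0, 0],
  [-4.5, 0, 0, 0],
  [-4.9, 0, -0.5, 0],
  [-4.9, 0, -3, 0],
  [-6.5, 0, -3.5, 0],
  [-8.5, 0, -3.5, 0],
  [-9.8, 0, -3.5, 0],
])

```text
t: 16.3
ee_pos: [517.4, -196.4, 160.6]
ee_rot: [-0.0, 0.789, 0.615, -0.0]
wrist_force: [0.3, -0.8, 0.5]
opening: 0.0
gripper_force: 0.0
```

move_arm([
  [0, 0, 0, 0],
  [0, 0, 0, 0],
  [0, 0, 0, 0],
])

```text
t: 16.68
ee_pos: [518.3, -194.7, 161.1]
ee_rot: [-0.0, 0.788, 0.615, 0.0]
wrist_force: [0.0, 0.6, 1.1]
opening: -0.0
gripper_force: 0.0
```

```bash
python3 m.py
python3 - <<'E'
from h import *
s=telemetry.state();e=s["ee_pos"];T=R(s["ee_rot"]);p=np.array([519.4,-195.4,104]);print(e,(T.T@(p-e)/10).round(2))
im=cams.capture("wrist");cv2.imwrite("pics/w3.png",im[:,:,::-1])
E
```

```text
t 16.675 s -101.41 F [0.  0.6 1.1] -0.6
pad [310, 150, 17, 5, 49] [320.3, 151.3] 122.3
pad [304, 165, 5, 10, 25] [305.8, 169.1] 153.5
jaw [308, 165, 5, 12, 37] [310.2, 171.1] 136.7
jaw [323, 180, 4, 3, 9] [324.6, 180.9] 80.6
[ 518.33397079 -194.65210017  161.14177032] [-0.05  0.12  5.71]
```

View pics/w3.png

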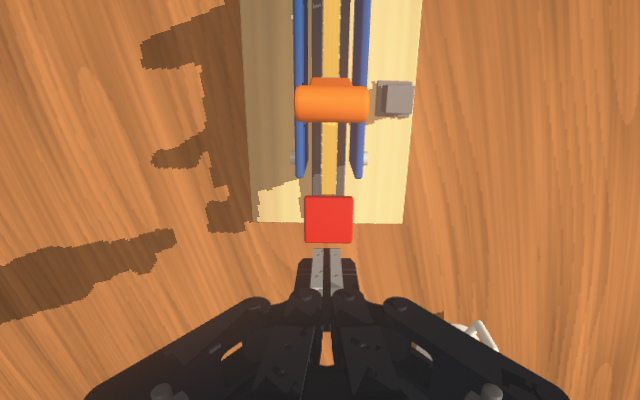

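The trigger is back at rest and the red pad is fully visible at (329,219). I'll cast it to confirm, as the arm is now still.

Run:
```python
from h import *
s=telemetry.state();e=s["ee_pos"];T=R(s["ee_rot"]);p=plane("wrist",(329,219.5),104);print(p,(T.T@(p-e)/10).round(2))
```

```text
[ 521.12217169 -193.45919571  104.        ] [0.18 0.24 5.72]
```

move_arm([
  [0.1, 0.15, 1.5, 0],
  [0.1, 0.15, 3, 0],
  [0.1, 0.15, 4.2, 0],
  [0.1, 0.15, 5, 0],
  [0.1, 0.15, 5.5, 0],
  [0.1, 0.15, 5.8, 0],
  [0.1, 0.15, 5.8, 0],
])

```text
t: 17.65
ee_pos: [520.4, -194.7, 103.7]
ee_rot: [0.0, 0.788, 0.615, 0.0]
wrist_force: [-0.7, -1.3, 1.4]
opening: 0.0
gripper_force: 0.5
```

move_arm([
  [0, 0, 0.3, 0],
  [0, 0, 0.6, 0],
  [0, 0, 0.8, 0],
  [0, 0, 0.8, 0],
])

```text
t: 18.15
ee_pos: [521.0, -196.2, 96.6]
ee_rot: [0.002, 0.789, 0.615, -0.0]
wrist_force: [-0.7, -3.8, 6.5]
opening: -0.1
gripper_force: 3.4
```

```bash
python3 m.py
```

```text
t 18.15 s -102.24 F [-0.7 -3.8  6.5] 3.9
pad [310, 150, 17, 5, 49] [320.3, 151.3] 122.3
pad [311, 166, 4, 10, 26] [312.4, 170.4] 130.5
jaw [314, 168, 5, 11, 33] [316.3, 173.6] 114.4
jaw [323, 179, 4, 4, 11] [324.4, 180.5] 81.6
```

move_arm([
  [0, 0, 0.2, 0],
  [0, 0, 0.2, 0],
  [0, 0, 0.2, 0],
  [0, 0, 0.2, 0],
  [0, 0, 0.2, 0],
  [0, 0, 0.2, 0],
])

```text
t: 18.95
ee_pos: [521.1, -196.6, 94.8]
ee_rot: [0.003, 0.789, 0.615, -0.0]
wrist_force: [-0.7, -5.8, 6.2]
opening: 0.3
gripper_force: 3.8
```

move_arm([
  [0, 0, -0.8, 0],
  [0, 0, -2.5, 0],
  [0, 0, -5, 0],
  [0, 0, -8, 0],
  [-3, 0, -11, 0],
  [-7, 0, -13, 0],
  [-10, 0, -13, 0],
  [-10, 0, -13, 0],
])

```text
t: 19.95
ee_pos: [495.4, -292.7, 223.5]
ee_rot: [-0.0, 0.789, 0.614, 0.0]
wrist_force: [0.6, 1.8, -0.1]
opening: -0.1
gripper_force: 0.0
```

```bash
python3 m.py
python3 - <<'E'
from h import *
b=(245,130,400,220);im=cams.capture("top")[b[1]:b[3],b[0]:b[2]];a=cv2.resize(im,None,fx=4,fy=4,interpolation=cv2.INTER_CUBIC)
c=cams.capture("scene")[180:300,235:420];c=cv2.resize(c,(620,402),interpolation=cv2.INTER_CUBIC)[:240]
cv2.imwrite("pics/end.png",np.vstack([a,c])[:,:,::-1][:600])
E
```

```text
t 19.95 s -202.07 F [ 0.6  1.8 -0.1] -1.92
pad [310, 150, 17, 5, 50] [320.4, 151.3] 121.9
pad [311, 166, 4, 11, 27] [312.4, 170.6] 130.3
jaw [314, 168, 5, 11, 33] [316.3, 173.6] 114.4
jaw [323, 179, 4, 4, 11] [324.4, 180.5] 81.6
```

View pics/end.png

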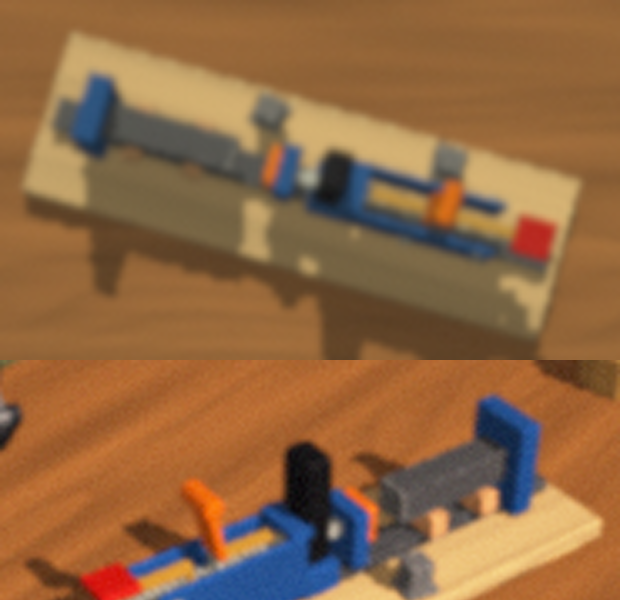

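The end view shows the flange flush on the tube (scene part about 390,497), and the pad well clear of it at (370,515). The trigger is at rest, and both spares are where they were. Handing in.

```bash
python3 -c "
from cell import workorder
print(workorder.job_done())"
```

```text
the job is handed in; nothing more can be done
None
```

The plug is pressed home, stopped at about 15 N of push when it came up firm. The release then let the jaw spring fully back, nothing else appears to have moved, and the job was handed in at about 20 s; no verdict was returned.

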